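# Take the wobble out of a bar tap handle

## Robot

A 6-joint arm with a two-finger parallel gripper is mounted at the origin on the work surface. World frame = base frame: x ahead of the robot, y to its left, z up, the work surface at z = 0. Lengths are in mm, angles in rad, forces in N, time in s.
With the tool pointing down it reaches from about 300 to 875 mm from the base axis. Payload 6.4 kg.
Tool frame: the origin (TCP) lies at the very end of the fingers, on their centre line; the grasp point (between the pads) lies 19 mm behind it; z points along the fingers, x is the direction in which the jaws open and shut, and the axes are right-handed (so a half turn about z gives the same grasp; the last joint's range is limited). The gripper opens to 88 mm and grips with 3 to 60 N. Pads are 18 mm wide; open, the fingers measure 123 mm over their backs; the gripper's body (75 mm by 187 mm) begins 45 mm behind the grasp point.
Start: joints at [-1.316, 0.181, 1.607, -0, 1.354, -0.206], TCP at [255.7, -515.033, 208.114] pointing down, gripper open.
Joint ranges: [-2.99, 2.99], [-0.89, 2.07], [0.3, 2.58], [-1.14, 4.28], [0, 2.63], [-3.12, 3.12]. Speed limits (rad/s): [2.57, 2.57, 3.01, 3.14, 3.14, 3.14].

## Interface

Orientations are given as a rotation vector (axis times angle).
In Python, from rig import readout, camera, ticket, models gives the robot as it stands.
- The arm moves only by the tool play_rows, never from a script. Its argument "rows" is text: rows parted by semicolons, each of 6 numbers parted by spaces: the shift along the tool's x, y, z in m, then the turn, a rotation vector about the tool's x, y, z in rad. In form: dx dy dz rx ry rz; .... A call has 1 to 10 rows; each row is the pose to reach, as a shift and turn from the pose measured when the call began, along the tool's axes at that moment; what a row does not reach only later rows make up. A row lasts 1/12 s, in which the tool goes at most 41.7 mm and 7.16 degrees, less where a joint would pass 70% of its speed; a pose out of reach is approached as far as the arm can. A call with a gripper value outside its range is refused whole. "jaw" is the gripper command: -1 is shut, 1 is fully open, values between are in proportion, set as the call begins (left out, the last holds). The fingers move at their own pace and stop on an object; the grip force is fixed at half the most. Time passes only in rows, so rows that repeat a pose let the fingers close. It gives the time, the measured TCP pose, the force and the opening at its end, in the units of the state.
- readout.get_state(): the state, without advancing time (a new reading comes with each control period).
- camera(name): name is "scene" or "top" or "wrist"; returns a dict with "color" (420x560x3 uint8, red, green, blue), "depth" (420x560 float32, mm along the optical axis (not along the pixel's ray), 0 where there is no reading), "fx", "fy", "cx", "cy" (pixels), "R" (3x3) and "t" (3): a world point X has camera coordinates R X + t. Camera axes: x right, y down, z forward; pixel columns grow to the right and rows downward; lengths in mm; the calibration is good to about 2 mm. A picture is of the moment at which its call begins.
- ticket.hand_in(): hands the job in, once; it reports no verdict.
Trained networks look in a picture, given as the dict that the camera call returned (one of the last four; its "shot" number tells which), for a name from the list of things; names that differ only in an ending like _2 or _b are one class to them, and where a whole thing is asked for, a point or a joint stands for the part that bears it (a point fixed in the world has none). Each returns a list of dicts, best first, with "conf" (0 to 1); they miss things now and then, are a little off and sometimes report something else, mostly with a low value. They report only what shows in the picture. A call takes as long as a camera call. They do not tell look-alikes from the thing itself.
- models.regions_of(picture, query): "pixels" (420x560 bool, what is visible of it) and "centre" ([column, row] in pixels, amid what is visible of it).
The state is a dict: "time": time; "q": joint angles; "qvel": joint speeds; "effort": joint torques, N m; "eef_pos": TCP position; "orientation": TCP orientation; "wrist_force": force on the tool from outside, world axes, zero at the start; "ft_torque": the same for the moment, N m; "grip_width": opening from 0.0 (shut) to 1.0 (fully open).
Only numpy, scipy, OpenCV 4.12 (cv2) and the standard library are available. Lean on these libraries where they do the work, as an engineer would, in place of code of your own. Each camera call takes 0.05 s, during which the arm holds its last target. There are 200 camera calls.

## Task

The tap's yellow handle wobbles sideways on its pivot pin: rock it gently against its left stop and then its right stop to feel the play, then slide the red-tabbed wedge in until the handle's top moves at most 3 mm to either side, yet is not pinched and still swings free. Then prove it: press the handle firmly once more against its left stop, then its right stop. Push the handle with no more than about 10 N, leave the other things alone, and let go of everything at the end.

Things in the scene. Friction and masses are not known exactly. Their poses are not given: they have to be found in the camera images.
- stand: draught tap on a grey service stand, fixed to the counter. Origin: on the counter, below the upright handle. x points from the red tab to the spout, y to the left, z up. Base plate 170 x 110 x 12 mm; steel tap head 64 mm wide, x -35 to +31 mm, top at z 140 mm; spout reaches x +85 mm, below z 90 mm
- handle: tap handle: 12 mm steel stem, round yellow grip 20 mm across at z 164 mm, widening evenly from 22 mm (z 185) to 28 mm (z 220 to 238), top at z 245 mm. Origin on its pivot pin, which lies along stand x, 35 mm above the counter. Rocks left and right (stand y); a weak spring (under 1 N at the grip) stands it upright when left alone
- handle_top (a point): centre of the top of the yellow grip, 210 mm above the pin. Free wobble at the start: about 6 to 21 mm to either side here, equal on both sides
- stop (a point): point on the stem's axis 85 mm above the pin, inside the tap head, where the stem meets the wedge's left or right cheek: the handle's stops. Firm: pressed there, the top gives some 0.3 mm per N at the grip. A stop counts as felt when the stem presses on it with 3 N or more (some 1.5 N at the grip) for 0.2 s; over 35 N (some 16 N at the grip) is too hard
- wedge: take-up wedge: dark bar sliding along stand x into the tap head, a fork round the stem inside (11 degrees a side). Origin: the stand's origin when fully out; slides in up to 50 mm towards +x. Each 10 mm takes 4.8 mm off the wobble to each side at the handle's top. Where play ends differs each time (hidden wear). About 6 N of friction, stays where left; pushed too far it pinches the stem
- tab (a point): centre of the top of the wedge's red tab, 164 mm above the counter. The tab is 22 mm along stand x, 16 mm along y, 42 mm tall, on a bar 16 mm wide whose top is at z 122 mm. It can be pinched across y from above, or pushed. At the start 108 to 118 mm on the -x side of the stand's origin
- spanner: open-end spanner of steel, 170 mm long, lying beside the stand; origin under its middle. Leave alone
- spare_grip: spare black handle grip, 28 mm across, 80 mm tall, standing beside the stand; origin under its centre. Leave alone
- brass_nut: brass ring nut, 38 mm across, 14 mm high, lying beside the stand; origin under its centre. Leave alone
- bowl: black bowl, 110 mm across, 50 mm high; origin under its centre. Leave alone
- tumbler: clear glass tumbler, 76 mm across, 110 mm high; origin under its centre. Leave alone
- coasters: stack of cork coasters, 95 x 95 x 24 mm; origin under its centre. Leave alone
- bottle: green glass bottle, 66 mm across, 210 mm high; origin under its centre. Leave alone
Not all that is in view belongs to the job. What is shaped like the stand but purple is not meant.

How it is judged (in metres and radians):
On the way, in this order (a step that is already met when the one before it is completed fails the run):
1. the loose handle is rocked against its left stop (y of handle_top in the frame of stand above 0.005 m and contact force between handle and wedge above 3 N), for 0.2 s.
2. the loose handle is rocked against its right stop (y of handle_top in the frame of stand below -0.005 m and contact force between handle and wedge above 3 N), for 0.2 s.
3. after the wedge is set, the handle is pressed against its left stop, its top between 0.4 and 4 mm left of upright (y of handle_top in the frame of stand between 0.0004 and 0.004 m and contact force between handle and wedge above 3 N), for 0.2 s.
4. then against its right stop, its top between 0.4 and 4 mm right of upright (y of handle_top in the frame of stand between -0.004 and -0.0004 m and contact force between handle and wedge above 3 N), for 0.2 s.
At the end, for the whole second after the job is handed in: the handle stands within 4 mm of upright at its top, free (less than 0.5 N between its stem and the wedge's cheeks), the wedge left in (at least 13 mm from fully out), with handle and wedge let go (x of wedge in the frame of stand above 0.013 m and contact force between handle and wedge below 0.5 N and y of handle_top in the frame of stand between -0.004 and 0.004 m and contact force between the fingers and handle below 0.1 N and contact force between the fingers and wedge below 0.1 N); the robot touches nothing.
It fails at once if the handle is rocked or the wedge jammed so hard that the stem presses on the wedge with more than 35 N (contact force between handle and wedge above 35 N).
It fails at once if a bystander is moved by more than 20 mm (distance of any of spanner, spare_grip, brass_nut, bowl, tumbler, coasters, bottle from where it was at the start of the episode above 0.02 m).
It also fails if it takes over 64 s, if anything falls off the work surface, if the arm or the gripper's body presses on something with over 40 N, if the wrist force passes 120 N, or if a joint passes its speed limit or range.

## Working session

There is one attempt and no reset: what is moved stays moved. The work goes in short steps, Python scripts to look and compute and a tool call to move; the robot and the scene stay as the last step left them, time stands still between calls to the robot, and variables do not carry over. Pictures are saved under pics/ and viewed, about 8 in all and at most 12, crops included, and the job is handed in when it is done.

Besides the shell and the picture viewer there is one more tool, called after ">>>" by a JSON object that holds its "api" and its "payload", one argument or row to a line. play_rows: Moves the arm, as the interface text tells. Its arguments: {"type":"object","properties":{"rows":{"type":"string"},"jaw":{"type":"number"}},"required":["rows"]}

```bash
mkdir -p pics; ls; cat > h.py <<'E'
import numpy as np, cv2
from rig import readout, camera, ticket, models
def save(im,name): cv2.imwrite('pics/'+name,cv2.cvtColor(im,cv2.COLOR_RGB2BGR))
def world(p,mask=None):
    d=p['depth']; v,u=np.nonzero((d>0) if mask is None else (mask&(d>0)))
    z=d[v,u]; c=np.stack([(u-p['cx'])/p['fx']*z,(v-p['cy'])/p['fy']*z,z],1)
    return (c-p['t'])@p['R'],u,v
E
python3 - <<'E'
from h import *
print(readout.get_state())
a=camera('scene');b=camera('top')
for p,n in((a,'scene'),(b,'top')):
    print(n,p['R'],p['t'],p['fx'])
    for q in('stand','handle','wedge','tab'):
        for r in models.regions_of(p,q):
            w,u,v=world(p,r['pixels']); print(n,q,round(r['conf'],2),r['centre'],np.median(w,0).round(),w.min(0).round(),w.max(0).round())
import numpy as np
im=np.vstack([a['color'],b['color']]); im=cv2.resize(np.hstack([a['color'],b['color']]),(800,300)); save(b['color'],'top0.png'); save(a['color'],'scene0.png')
E
```

```text
pics
{'time': 0.0, 'q': array([-1.31630205e+00,  1.81538029e-01,  1.60798663e+00, -5.31494389e-06,
        1.35381415e+00, -2.06294113e-01]), 'qvel': array([ 6.05613137e-04,  1.91997968e-03, -9.70145533e-04, -7.33132369e-05,
       -1.06254467e-03, -1.35063505e-03]), 'effort': array([ 6.05695232e-05, -4.33868873e+01, -3.41844177e+01,  7.01745716e-02,
        3.86116107e-02, -1.50330934e-04]), 'eef_pos': array([ 255.5426523 , -514.44089323,  207.22222045]), 'orientation': array([-2.66901423e+00,  1.65481714e+00,  1.99052896e-03]), 'wrist_force': array([0.45613782, 0.40716494, 0.52052018]), 'ft_torque': array([-0.00917156, -0.01744783, -0.00277917]), 'grip_width': 1.0003533851399158}
scene [[-0.10825589  0.9940504   0.01201933]
 [ 0.64357206  0.07929214 -0.76126721]
 [-0.75769101 -0.07467635 -0.64832691]] [  62.2961214  -150.08562363 1316.06196202] 386.5364207283093
scene stand 0.87 [222.8, 208.4] [ 316. -191.   28.] [  -9. -309.   -3.] [ 397. -123.  248.]
scene stand 0.81 [408.6, 192.6] [203. 309.  66.] [-706.  248. -246.] [289. 603. 248.]
scene stand 0.57 [262.7, 289.8] [586. -43.  2
[... 877 characters left out ...]
0.] [ 55. 247.  -1.] [281. 387. 249.]
top stand 0.73 [284.8, 159.4] [549. -40.  85.] [ 300. -116.   -7.] [664.  24. 796.]
top stand 0.6 [371.4, 246.1] [ 285. -224.  140.] [ 231. -267.    2.] [ 393. -189.  249.]
top handle 0.65 [375.5, 242.7] [ 289. -199.  244.] [ 232. -213.  141.] [312. -79. 763.]
top handle 0.64 [287.2, 143.2] [553. -48. 234.] [545. -63. 100.] [577. -36. 249.]
top handle 0.57 [142.3, 321.7] [182. 307. 240.] [169. 299. 119.] [195. 324. 249.]
top wedge 0.47 [298.3, 168.2] [514. -62. 124.] [482. -86.  10.] [570. -24. 129.]
top tab 0.74 [297.4, 169.3] [517. -63. 124.] [302. -87.  10.] [576. -18. 794.]
top tab 0.7 [166.1, 352.4] [100. 296. 125.] [ 55. 283.  14.] [196. 333. 169.]
```

View pics/top0.png

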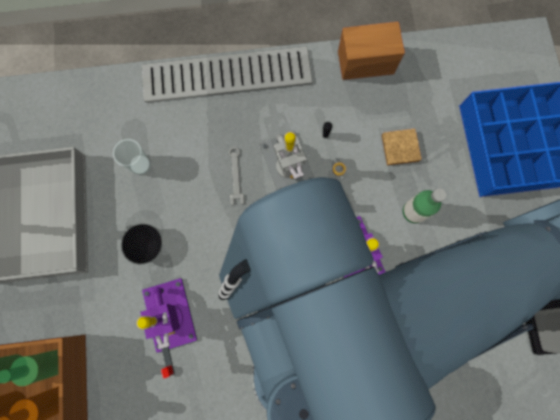

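View pics/scene0.png

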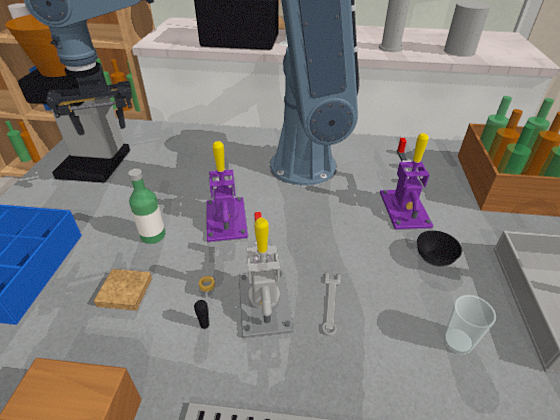

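The grey stand is the target: its handle is at scene (262,236) and top (290,142), with the red tab at about scene (257,215). The look-alikes are the purple stands at scene (220,157) and (421,147), and at top (372,245) and (145,322).

```bash
cat >> h.py <<'E'
def stand(p,show=True):
    """handle axis, tab centre, yaw from colours near the grey stand"""
    c=p['color'].astype(int); w,u,v=world(p); col=c[v,u]
    near=(np.abs(w[:,0]-540)<170)&(np.abs(w[:,1]+50)<130)
    r,g,b=col.T
    y=near&(r>150)&(g>120)&(b<80)&(w[:,2]>150)&(w[:,2]<255)
    t=near&(r>120)&(g<60)&(b<60)&(w[:,2]>100)&(w[:,2]<180)
    pl=near&(np.abs(w[:,2]-12)<4)&(np.abs(r-b)<25)
    return w[y],w[t],w[pl]
E
python3 - <<'E'
from h import *
for n in('scene','top'):
    p=camera(n); y,t,pl=stand(p)
    print(n,len(y),len(t),len(pl))
    for a in(y,t):
        if len(a): print(np.median(a,0).round(1),a.min(0).round(1),a.max(0).round(1))
    yt=y[y[:,2]>241]; print('top',len(yt),yt.mean(0).round(1), ((yt.min(0)+yt.max(0))/2).round(1))
    if len(pl)>30: print(cv2.minAreaRect(pl[:,:2].astype(np.float32)))
p=camera('scene');save(cv2.resize(p['color'][190:350,210:360],None,fx=4,fy=4,interpolation=2),'crop.png')
E
```

```text
scene 365 36 1834
[570.7 -47.3 223.7] [461.2 -73.5 162.1] [576.  -35.4 248.1]
[454.9 -76.8 165.1] [444.1 -82.4 157. ] [464.8 -69.2 167. ]
top 93 [564.4 -48.  244.8] [564.1 -48.5 244.6]
((525.2054443359375, -74.64279174804688), (201.83584594726562, 282.96697998046875), 89.67771911621094)
top 86 0 693
[557.4 -47.3 244.6] [547.3 -59.8 230.8] [571.6 -36.2 249.7]
top 68 [558.  -48.8 245.3] [557.7 -49.3 245.4]
((582.2977294921875, -46.432861328125), (196.5440216064453, 194.28736877441406), 67.75648498535156)
```

View pics/crop.png

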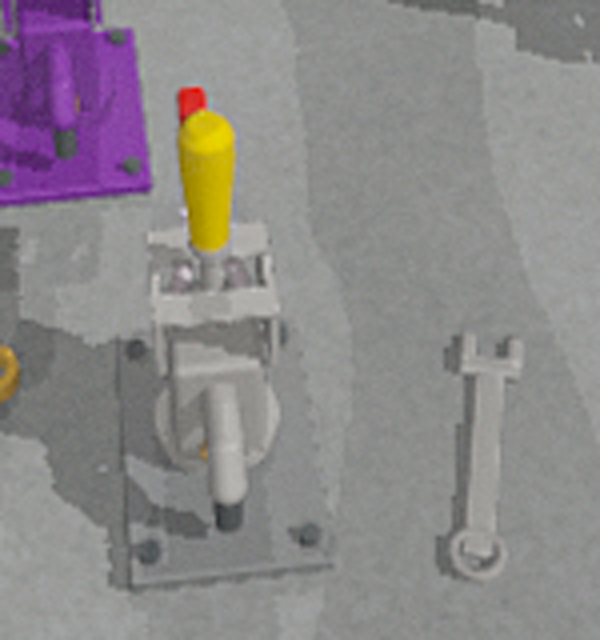

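```bash
cat >> h.py <<'E'
from scipy.spatial.transform import Rotation as Ro
def go(pos,yaw):
    """tool-frame shift & turn to TCP pos (mm), pointing down, tool x along world angle yaw-90deg"""
    s=readout.get_state(); R=Ro.from_rotvec(s['orientation']); a=yaw-np.pi/2
    x=np.array([np.cos(a),np.sin(a),0]); z=np.array([0,0,-1.]); T=Ro.from_matrix(np.stack([x,np.cross(z,x),z],1))
    print('t',s['time'],'shift',(R.inv().apply(np.array(pos)-s['eef_pos'])/1000).round(4),'turn',(R.inv()*T).as_rotvec().round(4),'F',s['wrist_force'].round(2),'w',round(s['grip_width']*88,2))
E
python3 - <<'E'
from h import *
go([255,-514,400],.255); go([510,-62,400],.255)
E
```

```text
t 0.65 shift [-1.200e-03  1.000e-04 -1.919e-01] turn [0.     0.     0.2057] F [ 0.54 -0.9  -0.23] w 87.76
t 0.65 shift [-0.2927 -0.4292 -0.1919] turn [0.     0.     0.2057] F [ 0.54 -0.9  -0.23] w 87.76
```

>>> {"api": "play_rows", "payload": {
  "rows": "0 0 -0.04 0 0 0; -0.01 -0.015 -0.08 0 0 0.05; -0.03 -0.045 -0.11 0 0 0.1; -0.06 -0.08 -0.13 0 0 0.15; -0.08 -0.11 -0.15 0 0 0.2; -0.1 -0.145 -0.17 0 0 0.2; -0.12 -0.18 -0.19 0 0 0.206; -0.14 -0.21 -0.19 0 0 0.206; -0.165 -0.24 -0.19 0 0 0.206; -0.19 -0.275 -0.19 0 0 0.206",
  "jaw": 0
}}

```text
time: 1.48
eef_pos: [412.2, -232.5, 399.3]
orientation: [2.485, -1.922, 0.004]
wrist_force: [0.9, -0.4, -0.3]
grip_width: 0.502
```

>>> {"api": "play_rows", "payload": {
  "rows": "-0.024 -0.034 0 0 0 0; -0.048 -0.068 0 0 0 0; -0.072 -0.102 0 0 0 0; -0.095 -0.136 0 0 0 0; -0.103 -0.150 0 0 0 0; -0.103 -0.152 0 0 0 0; -0.103 -0.152 0 0 0 0"
}}

```text
time: 2.07
eef_pos: [533.7, -93.9, 398.9]
orientation: [2.487, -1.918, 0.003]
wrist_force: [0.8, 0.8, -0.0]
grip_width: 0.501
```

```bash
python3 - <<'E'
from h import *
go([510,-62,400],.255); print(readout.get_state()['eef_pos'])
p=camera('wrist'); y,t,pl=stand(p)
for a in(y,t):
    if len(a): print(len(a),np.median(a,0).round(1),a.min(0).round(1),a.max(0).round(1))
yt=y[y[:,2]>241]; print('ytop',len(yt),yt.mean(0).round(1), ((yt.min(0)+yt.max(0))/2).round(1))
tt=t[t[:,2]>160]; print('ttop',len(tt),tt.mean(0).round(1)); 
if len(tt): print(cv2.minAreaRect(tt[:,:2].astype(np.float32)))
w,u,v=world(p); b=(np.abs(w[:,2]-140)<4)&(np.abs(w[:,0]-560)<60)&(np.abs(w[:,1]+48)<50); print('head',b.sum(),cv2.minAreaRect(w[b][:,:2].astype(np.float32)))
save(p['color'],'wrist1.png'); print(p['R'],p['t'])
E
```

```text
t 2.0667 shift [-0.0369  0.0148 -0.0012] turn [-0.0005 -0.0019  0.0016] F [ 0.76  0.77 -0.02] w 44.05
[533.69423655 -93.9263754  398.90485605]
392 [562.4 -48.2 244.4] [548.2 -58.9 238. ] [574.8 -36.6 247.1]
146 [454.7 -76.1 163.8] [442.9 -84.9 143.1] [464.3 -67.5 166. ]
ytop 354 [562.  -48.3 244.4] [561.5 -48.1 244.1]
ttop 141 [454.2 -76.3 163.8]
((454.2481994628906, -75.92497253417969), (21.28753089904785, 14.101449966430664), 13.987696647644043)
head 1312 ((559.7488403320312, -48.94091033935547), (65.14240264892578, 64.17520904541016), 14.490944862365723)
[[ 0.25428042 -0.96712932  0.00152983]
 [-0.93233304 -0.24471057  0.26621765]
 [-0.25709253 -0.06912025 -0.96391173]] [-227.32683466  387.46753146  704.12598754]
```

View pics/wrist1.png

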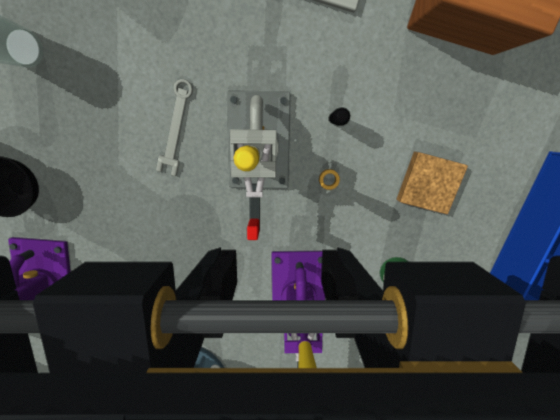

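The wrist view shows the grey stand with its yellow handle at (245,158) and red tab at (252,230). The purple stand at (297,300) is clearly a different one. Yaw is 14.5°, the origin is near (562,-48.4), and the tab is 111 mm out, within the given 108 to 118 mm.

```bash
python3 - <<'E'
from h import *
go([562,-48.4,275],.253); go([562,-48.4,208],.253)
E
```

```text
t 2.1167 shift [-0.0379 -0.0395  0.124 ] turn [-0.0005 -0.0022  0.002 ] F [ 0.19  0.21 -0.44] w 44.28
t 2.1167 shift [-0.038  -0.0395  0.191 ] turn [-0.0005 -0.0022  0.002 ] F [ 0.19  0.21 -0.44] w 44.28
```

>>> {"api": "play_rows", "payload": {
  "rows": "-0.02 -0.02 0.03 0 0 0; -0.036 -0.036 0.06 0 0 0; -0.038 -0.0395 0.09 0 0 0; -0.038 -0.0395 0.12 0 0 0; -0.038 -0.0395 0.15 0 0 0; -0.038 -0.0395 0.18 0 0 0; -0.038 -0.0395 0.191 0 0 0; -0.038 -0.0395 0.191 0 0 0"
}}

```text
time: 2.78
eef_pos: [559.5, -49.4, 205.0]
orientation: [2.481, -1.922, -0.006]
wrist_force: [0.3, 0.7, -0.5]
grip_width: 0.497
```

>>> {"api": "play_rows", "payload": {
  "rows": "-0.006 0 0 0 0 0; -0.011 0 0 0 0 0; -0.012 0 0 0 0 0; -0.012 0 0 0 0 0"
}}

```text
time: 3.12
eef_pos: [557.4, -37.5, 207.0]
orientation: [2.483, -1.922, -0.001]
wrist_force: [0.1, 0.4, 0.1]
grip_width: 0.497
```

```bash
cat >> h.py <<'E'
YAW=.253; O=np.array([561.8,-48.4]); UX=np.array([np.cos(YAW),np.sin(YAW)]); UY=np.array([-UX[1],UX[0]])
def st():
    s=readout.get_state(); d=s['eef_pos'][:2]-O; f=s['wrist_force']
    print('t %.2f stand x %.2f y %.2f z %.1f  Fx %.2f Fy %.2f Fz %.2f w %.2f'%(s['time'],d@UX,d@UY,s['eef_pos'][2],f[:2]@UX,f[:2]@UY,f[2],s['grip_width']*88))
E
python3 -c "
from h import *
st()"
```

```text
t 3.12 stand x -1.59 y 11.63 z 207.0  Fx 0.20 Fy 0.36 Fz 0.08 w 43.70
```

>>> {"api": "play_rows", "payload": {
  "rows": "-0.001 0 0 0 0 0; -0.002 0 0 0 0 0; -0.002 0 0 0 0 0"
}}

```text
time: 3.37
eef_pos: [557.2, -35.5, 207.7]
orientation: [2.483, -1.921, 0.001]
wrist_force: [-0.4, -0.4, 0.7]
grip_width: 0.499
```

```bash
python3 -c "
from h import *
st()"
```

```text
t 3.37 stand x -1.21 y 13.68 z 207.7  Fx -0.51 Fy -0.25 Fz 0.73 w 43.92
```

>>> {"api": "play_rows", "payload": {
  "rows": "-0.001 0 0 0 0 0; -0.002 0 0 0 0 0; -0.002 0 0 0 0 0"
}}

```text
time: 3.62
eef_pos: [556.7, -33.4, 207.7]
orientation: [2.484, -1.921, 0.001]
wrist_force: [0.8, 0.8, -0.0]
grip_width: 0.498
```

```bash
python3 -c "
from h import *
st()"
```

```text
t 3.62 stand x -1.17 y 15.84 z 207.7  Fx 1.00 Fy 0.58 Fz -0.01 w 43.86
```

>>> {"api": "play_rows", "payload": {
  "rows": "-0.001 0 0 0 0 0; -0.002 0 0 0 0 0; -0.002 0 0 0 0 0"
}}

```text
time: 3.87
eef_pos: [556.1, -31.3, 207.6]
orientation: [2.484, -1.921, 0.0]
wrist_force: [-0.4, -1.5, 0.1]
grip_width: 0.5
```

>>> {"api": "play_rows", "payload": {
  "rows": "-0.001 0 0 0 0 0; -0.001 0 0 0 0 0; -0.001 0 0 0 0 0"
}}

```text
time: 4.12
eef_pos: [555.8, -30.2, 207.6]
orientation: [2.484, -1.921, 0.0]
wrist_force: [0.2, -0.2, 0.6]
grip_width: 0.499
```

```bash
python3 -c "
from h import *
st()"
```

```text
t 4.12 stand x -1.24 y 19.09 z 207.6  Fx 0.14 Fy -0.28 Fz 0.64 w 43.87
```

>>> {"api": "play_rows", "payload": {
  "rows": "-0.001 0 0 0 0 0; -0.002 0 0 0 0 0; -0.002 0 0 0 0 0"
}}

```text
time: 4.37
eef_pos: [555.3, -28.1, 207.6]
orientation: [2.484, -1.921, 0.0]
wrist_force: [1.2, -0.2, -0.2]
grip_width: 0.499
```

>>> {"api": "play_rows", "payload": {
  "rows": "-0.001 0 0 0 0 0; -0.002 0 0 0 0 0; -0.002 0 0 0 0 0"
}}

```text
time: 4.62
eef_pos: [554.7, -26.0, 207.6]
orientation: [2.484, -1.921, 0.0]
wrist_force: [0.6, -1.3, -0.3]
grip_width: 0.496
```

>>> {"api": "play_rows", "payload": {
  "rows": "-0.001 0 0 0 0 0; -0.001 0 0 0 0 0; -0.001 0 0 0 0 0"
}}

```text
time: 4.87
eef_pos: [554.5, -25.0, 207.6]
orientation: [2.484, -1.921, 0.0]
wrist_force: [0.7, -0.6, -0.0]
grip_width: 0.502
```

```bash
python3 -c "
from h import *
st()"
```

```text
t 4.87 stand x -1.20 y 24.48 z 207.6  Fx 0.57 Fy -0.73 Fz -0.03 w 44.17
```

>>> {"api": "play_rows", "payload": {
  "rows": "-0.001 0 0 0 0 0; -0.0015 0 0 0 0 0; -0.0015 0 0 0 0 0"
}}

```text
time: 5.12
eef_pos: [554.2, -23.8, 207.6]
orientation: [2.484, -1.921, 0.001]
wrist_force: [1.0, -2.0, -0.6]
grip_width: 0.502
```

>>> {"api": "play_rows", "payload": {
  "rows": "-0.0005 0 0 0 0 0; -0.001 0 0 0 0 0; -0.001 0 0 0 0 0; -0.001 0 0 0 0 0"
}}

```text
time: 5.45
eef_pos: [554.1, -23.1, 207.7]
orientation: [2.483, -1.921, 0.002]
wrist_force: [1.7, -2.9, -0.3]
grip_width: 0.497
```

```bash
python3 -c "
from h import *
st()
p=camera('scene');y,t,pl=stand(p);yt=y[y[:,2]>238];d=yt[:,:2]-O;print(len(yt),(d@UY).min(),(d@UY).max(),np.median(d@UY))
st()"
```

```text
t 5.45 stand x -1.16 y 26.40 z 207.7  Fx 0.94 Fy -3.25 Fz -0.32 w 43.73
107 6.237264791786364 29.590480566362725 17.218138850172615
t 5.50 stand x -1.15 y 26.46 z 207.7  Fx -0.07 Fy -3.37 Fz -1.08 w 44.05
```

>>> {"api": "play_rows", "payload": {
  "rows": "-0.0006 0 0 0 0 0; -0.0008 0 0 0 0 0; -0.0008 0 0 0 0 0; -0.0008 0 0 0 0 0; -0.0008 0 0 0 0 0"
}}

```text
time: 5.92
eef_pos: [553.9, -22.5, 207.6]
orientation: [2.483, -1.921, 0.002]
wrist_force: [1.7, -4.1, -0.1]
grip_width: 0.5
```

```bash
python3 -c "
from h import *
st()
p=camera('scene')
st()"
```

```text
t 5.92 stand x -1.19 y 27.06 z 207.6  Fx 0.58 Fy -4.36 Fz -0.13 w 44.02
t 5.97 stand x -1.15 y 27.04 z 207.7  Fx -0.01 Fy -4.38 Fz -0.18 w 44.33
```

>>> {"api": "play_rows", "payload": {
  "rows": "0.005 0 0 0 0 0; 0.011 0 0 0 0 0; 0.018 0 0 0 0 0; 0.025 0 0 0 0 0; 0.032 0 0 0 0 0; 0.038 0 0 0 0 0; 0.043 0 0 0 0 0; 0.047 0 0 0 0 0; 0.049 0 0 0 0 0; 0.049 0 0 0 0 0"
}}

```text
time: 6.8
eef_pos: [566.3, -70.4, 207.7]
orientation: [2.483, -1.921, 0.002]
wrist_force: [-0.0, 0.4, 0.9]
grip_width: 0.501
```

```bash
python3 -c "
from h import *
st()
p=camera('scene')
st()"
```

```text
t 6.80 stand x -1.18 y -22.39 z 207.7  Fx 0.08 Fy 0.36 Fz 0.94 w 44.12
t 6.85 stand x -1.14 y -22.05 z 207.7  Fx -0.68 Fy 0.57 Fz 0.82 w 43.78
```

>>> {"api": "play_rows", "payload": {
  "rows": "0.001 0 0 0 0 0; 0.002 0 0 0 0 0; 0.002 0 0 0 0 0; 0.002 0 0 0 0 0"
}}

```text
time: 7.18
eef_pos: [566.7, -71.9, 207.7]
orientation: [2.483, -1.921, 0.002]
wrist_force: [0.1, 0.3, -0.0]
grip_width: 0.501
```

```bash
python3 -c "
from h import *
st()
p=camera('scene')
st()"
```

```text
t 7.18 stand x -1.16 y -23.92 z 207.7  Fx 0.17 Fy 0.22 Fz -0.02 w 44.09
t 7.23 stand x -1.17 y -23.89 z 207.7  Fx 0.62 Fy -0.07 Fz -0.05 w 43.66
```

>>> {"api": "play_rows", "payload": {
  "rows": "0.001 0 0 0 0 0; 0.002 0 0 0 0 0; 0.002 0 0 0 0 0; 0.002 0 0 0 0 0"
}}

```text
time: 7.57
eef_pos: [567.2, -73.8, 207.7]
orientation: [2.483, -1.921, 0.002]
wrist_force: [-0.3, 0.7, -0.2]
grip_width: 0.495
```

```bash
python3 -c "
from h import *
st()
p=camera('scene')
st()"
```

```text
t 7.57 stand x -1.17 y -25.92 z 207.7  Fx -0.15 Fy 0.79 Fz -0.22 w 43.59
t 7.62 stand x -1.19 y -25.90 z 207.7  Fx -0.25 Fy -0.21 Fz 0.73 w 44.20
```

>>> {"api": "play_rows", "payload": {
  "rows": "0.001 0 0 0 0 0; 0.002 0 0 0 0 0; 0.002 0 0 0 0 0; 0.002 0 0 0 0 0"
}}

```text
time: 7.95
eef_pos: [567.5, -75.3, 207.6]
orientation: [2.484, -1.921, 0.0]
wrist_force: [-0.9, 2.2, 0.0]
grip_width: 0.503
```

```bash
python3 -c "
from h import *
st()
p=camera('scene')
st()"
```

```text
t 7.95 stand x -1.23 y -27.52 z 207.6  Fx -0.35 Fy 2.32 Fz 0.01 w 44.26
t 8.00 stand x -1.21 y -27.52 z 207.6  Fx 0.33 Fy 3.35 Fz 0.32 w 43.91
```

>>> {"api": "play_rows", "payload": {
  "rows": "0.0008 0 0 0 0 0; 0.0014 0 0 0 0 0; 0.0014 0 0 0 0 0; 0.0014 0 0 0 0 0; 0.0014 0 0 0 0 0"
}}

```text
time: 8.42
eef_pos: [567.7, -76.2, 207.5]
orientation: [2.484, -1.921, -0.001]
wrist_force: [-1.2, 4.6, 0.3]
grip_width: 0.503
```

```bash
python3 -c "
from h import *
st()
p=camera('scene')
st()"
```

```text
t 8.42 stand x -1.27 y -28.37 z 207.5  Fx 0.01 Fy 4.74 Fz 0.28 w 44.30
t 8.47 stand x -1.24 y -28.37 z 207.5  Fx -0.42 Fy 4.63 Fz 0.15 w 44.15
```

>>> {"api": "play_rows", "payload": {
  "rows": "-0.006 0 0 0 0 0; -0.013 0 0 0 0 0; -0.02 0 0 0 0 0; -0.026 0 0 0 0 0; -0.0277 0 0 0 0 0; -0.0277 0 -0.02 0 0 0; -0.0277 0 -0.045 0 0 0; -0.0277 0.025 -0.065 0 0 0; -0.0277 0.06 -0.065 0 0 0; -0.0277 0.09 -0.065 0 0 0"
}}

```text
time: 9.3
eef_pos: [473.3, -72.3, 274.1]
orientation: [2.485, -1.92, 0.004]
wrist_force: [-0.2, -0.6, -0.0]
grip_width: 0.5
```

```bash
python3 -c "
from h import *
st()
T=np.r_[O-111*UX-.3*UY,[136]];go(T,YAW)
p=camera('wrist');y,t,pl=stand(p);t=t[t[:,2]>158];d=t[:,:2]-O;print('tab',len(t),(d@UX).min(),(d@UX).max(),(d@UY).min(),(d@UY).max())
yt=y[y[:,2]>241];d=yt[:,:2]-O;print('h',len(yt),(d@UX).mean(),(d@UY).mean())
"
```

```text
t 9.30 stand x -91.63 y -1.03 z 274.1  Fx -0.36 Fy -0.48 Fz -0.02 w 44.01
t 9.3 shift [-0.0012  0.0194  0.138 ] turn [-0.0005 -0.0028  0.0025] F [-0.22 -0.55 -0.02] w 44.01
tab 288 -122.4726221567952 -101.24860407843742 -6.700354365095226 7.21779581634361
h 731 -4.019779005859299 -0.6004635205856614
```

>>> {"api": "play_rows", "payload": {
  "rows": "-0.001 0.015 0.03 0 -0.002 0.002; -0.001 0.0198 0.06 0 -0.002 0.002; -0.001 0.0198 0.09 0 -0.002 0.002; -0.001 0.0198 0.115 0 -0.002 0.002; -0.001 0.0198 0.13 0 -0.002 0.002; -0.001 0.0198 0.138 0 -0.002 0.002; -0.001 0.0198 0.138 0 -0.002 0.002; -0.001 0.0198 0.138 0 -0.002 0.002"
}}

```text
time: 10.02
eef_pos: [449.2, -77.0, 135.4]
orientation: [2.482, -1.921, -0.004]
wrist_force: [0.2, 0.4, 0.6]
grip_width: 0.501
```

>>> {"api": "play_rows", "payload": {
  "rows": "0 0 0 0 0 0; 0 0 0 0 0 0; 0 0 0 0 0 0; 0 0 0 0 0 0; 0 0 0 0 0 0",
  "jaw": -1
}}

```text
time: 10.43
eef_pos: [449.5, -77.1, 135.9]
orientation: [2.482, -1.921, -0.003]
wrist_force: [-0.3, -0.3, 0.3]
grip_width: 0.148
```

```bash
python3 -c "
from h import *
st();camera('scene');st()"
```

```text
t 10.43 stand x -115.90 y 0.31 z 135.9  Fx -0.34 Fy -0.24 Fz 0.28 w 12.99
t 10.48 stand x -116.02 y 0.38 z 135.7  Fx 0.55 Fy -1.21 Fz -0.04 w 8.89
```

```bash
python3 -c "
from h import *
st();p=camera('wrist');q=camera('scene');st()
save(np.vstack([cv2.resize(p['color'],(400,300)),cv2.resize(q['color'][150:300,180:380],(400,300))]),'g.png')
y,t,pl=stand(p);d=t[:,:2]-O;print(len(t))
if len(t):print((d@UX).min(),(d@UX).max(),(d@UY).min(),(d@UY).max())"
```

```text
t 10.48 stand x -116.02 y 0.38 z 135.7  Fx 0.55 Fy -1.21 Fz -0.04 w 8.89
t 10.58 stand x -116.12 y 0.46 z 135.5  Fx -0.23 Fy 0.82 Fz -0.39 w 1.08
909
-122.24879945254843 -100.72144417348323 -6.787694775980706 8.014965420333974
```

View pics/g.png

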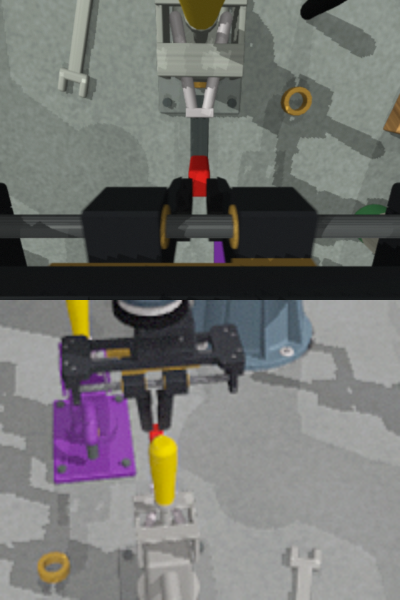

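```bash
python3 -c "
from h import *
st();p=camera('wrist');q=camera('scene');st()
for n,c in(('w',p),('s',q)):
    w,u,v=world(c);col=c['color'][v,u].astype(int);d=w[:,:2]-O;x=d@UX;y=d@UY
    m=(col.max(1)<60)&(abs(y)<40)&(x>-160)&(x<-70)&(w[:,2]>128)
    for z0 in range(130,220,10):
        k=m&(w[:,2]>=z0)&(w[:,2]<z0+10)
        if k.sum()>3: print(n,z0,k.sum(),np.percentile(x[k],[2,50,98]).round(1),np.percentile(y[k],[2,98]).round(1))
a=cv2.resize(p['color'][180:340,200:360],(400,400),interpolation=2);b=cv2.resize(q['color'][190:260,220:290],(400,400),interpolation=2);save(np.hstack([a,b]),'g2.png')
"
```

```text
t 10.58 stand x -116.12 y 0.46 z 135.5  Fx -0.23 Fy 0.82 Fz -0.39 w 1.08
t 10.68 stand x -116.17 y 0.47 z 135.4  Fx -0.39 Fy -0.25 Fz 0.02 w 0.04
w 160 69 [-107.  -106.6 -104.9] [-9.4 10.4]
w 170 430 [-107.  -106.2 -104.6] [-13.2  13.8]
w 180 574 [-112.  -106.3 -104.6] [-12.8  13.5]
w 190 577 [-109.4 -106.4 -104.5] [-11.4  12.1]
w 200 610 [-107.1 -106.4 -104.5] [-10.1  11. ]
w 210 521 [-124.8 -107.6 -104.6] [-8.6  9.4]
s 170 20 [-108.5 -106.1 -103. ] [-11.1  11.8]
s 180 44 [-114.8 -106.3 -104.3] [-11.7  12.9]
s 190 43 [-110.5 -106.5 -104. ] [-13.3  13.1]
s 200 46 [-117.4 -105.9 -103.5] [-14.9  13.6]
s 210 60 [-123.6 -107.7 -103.2] [-14.5  15.6]
```

View pics/g2.png

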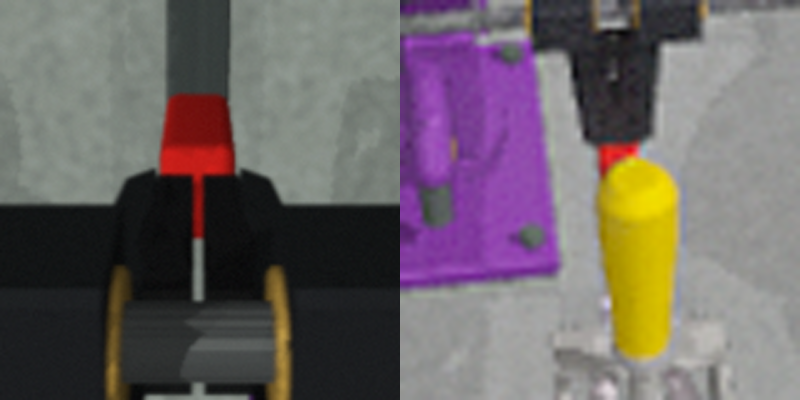

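The close-up shows the fingers shut above the tab rather than around it. The visible fingertips are near z 164 although the state reads z 135. I'll open the jaws and measure the tips.

>>> {"api": "play_rows", "payload": {
  "rows": "0 0 0 0 0 0; 0 0 0 0 0 0; 0 0 0 0 0 0; 0 0 0 0 0 0; 0 0 0 0 0 0; 0 0 0 0 0 0",
  "jaw": -0.1
}}

```text
time: 11.18
eef_pos: [449.2, -77.0, 135.4]
orientation: [2.482, -1.921, -0.004]
wrist_force: [0.0, 0.3, -0.5]
grip_width: 0.435
```

```bash
python3 -c "
from h import *
st();p=camera('wrist');q=camera('scene');st()
for n,c in(('w',p),('s',q)):
    w,u,v=world(c);col=c['color'][v,u].astype(int);d=w[:,:2]-O;x=d@UX;y=d@UY
    m=(col.max(1)<60)&(abs(y)<50)&(x>-135)&(x<-90)&(w[:,2]>125)
    for z0 in range(130,190,5):
        k=m&(w[:,2]>=z0)&(w[:,2]<z0+5)
        if k.sum()>1: print(n,z0,k.sum(),np.percentile(x[k],[2,50,98]).round(1),np.percentile(y[k],[2,20,80,98]).round(1))
save(np.hstack([cv2.resize(p['color'][130:340,150:410],(400,323)),cv2.resize(q['color'][170:260,200:310],(390,323))]),'g3.png')
"
```

```text
t 11.18 stand x -116.18 y 0.48 z 135.4  Fx 0.11 Fy 0.25 Fz -0.47 w 38.26
t 11.28 stand x -116.15 y 0.47 z 135.5  Fx -0.01 Fy -0.01 Fz 0.40 w 39.36
w 165 158 [-124.2 -106.8 -105.1] [-27.1 -22.3  22.8  27.6]
w 170 291 [-123.1 -106.6 -104.8] [-30.4 -24.4  24.2  30.5]
w 175 343 [-123.  -106.6 -104.7] [-31.  -24.3  25.3  31.6]
w 180 401 [-123.6 -106.6 -104.7] [-31.5 -25.1  25.6  32.2]
w 185 567 [-121.7 -106.7 -104.7] [-31.6 -23.3  24.4  32.4]
s 170 8 [-119.1 -107.5 -106.2] [-16.8  21.2  26.2  26.5]
s 175 16 [-108.  -105.7 -104.4] [-30.9 -27.4  28.2  30.6]
s 180 18 [-118.4 -106.4 -104.6] [-28.6 -24.7  27.5  30.6]
s 185 22 [-123.8 -106.6 -103.7] [-31.3 -26.4  28.1  32.1]
```

View pics/g3.png

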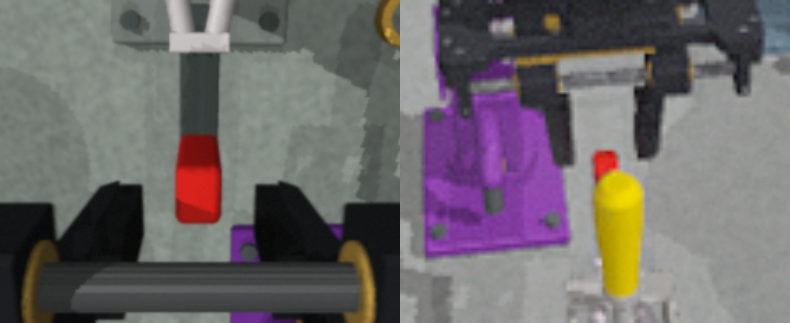

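Fingertips measure z≈165 with the jaws open too, so the true tips sit about 30 mm above the reported TCP z. I'll descend 30 mm more, and count the handle contact as higher (z≈237).

>>> {"api": "play_rows", "payload": {
  "rows": "0 -0.004 0.008 0 0 0; 0 -0.004 0.016 0 0 0; 0 -0.004 0.024 0 0 0; 0 -0.004 0.029 0 0 0; 0 -0.004 0.029 0 0 0"
}}

```text
time: 11.7
eef_pos: [451.6, -75.4, 104.5]
orientation: [2.481, -1.921, -0.01]
wrist_force: [-0.3, -0.2, -0.3]
grip_width: 0.448
```

>>> {"api": "play_rows", "payload": {
  "rows": "0 0 0 0 0 0; 0 0 0 0 0 0; 0 0 0 0 0 0; 0 0 0 0 0 0; 0 0 0 0 0 0; 0 0 0 0 0 0",
  "jaw": -1
}}

```text
time: 12.2
eef_pos: [452.0, -76.0, 104.8]
orientation: [2.481, -1.921, -0.007]
wrist_force: [0.7, -3.1, -2.2]
grip_width: 0.177
```

```bash
python3 -c "
from h import *
st();p=camera('wrist');st()
y,t,pl=stand(p);t=t[t[:,2]>158];d=t[:,:2]-O;print('tab',len(t),(d@UX).max())
"
```

```text
t 12.20 stand x -113.19 y 0.72 z 104.8  Fx -0.14 Fy -3.16 Fz -2.15 w 15.60
t 12.25 stand x -113.18 y 0.70 z 104.8  Fx -0.82 Fy -4.20 Fz -1.62 w 15.87
tab 1143 -100.81110938088656
```

>>> {"api": "play_rows", "payload": {
  "rows": "0.0007 -0.003 0 0 0 0; 0.0007 -0.007 0 0 0 0; 0.0007 -0.011 0 0 0 0; 0.0007 -0.015 0 0 0 0; 0.0007 -0.019 0 0 0 0; 0.0007 -0.023 0 0 0 0; 0.0007 -0.026 0 0 0 0; 0.0007 -0.026 0 0 0 0"
}}

```text
time: 12.92
eef_pos: [477.0, -69.9, 104.8]
orientation: [2.48, -1.921, -0.01]
wrist_force: [-3.5, -0.1, 3.1]
grip_width: 0.177
```

```bash
python3 -c "
from h import *
st();p=camera('wrist');st()
y,t,pl=stand(p);t=t[t[:,2]>158];d=t[:,:2]-O;print('tab',len(t),(d@UX).max())
"
```

```text
t 12.92 stand x -87.50 y 0.39 z 104.8  Fx -3.47 Fy 0.75 Fz 3.10 w 15.60
t 12.97 stand x -87.47 y 0.39 z 104.8  Fx -3.36 Fy 0.16 Fz 4.70 w 15.94
tab 1123 -74.846768843127
```

>>> {"api": "play_rows", "payload": {
  "rows": "0.0003 -0.002 0 0 0 0; 0.0003 -0.004 0 0 0 0; 0.0003 -0.006 0 0 0 0; 0.0003 -0.0075 0 0 0 0; 0.0003 -0.0075 0 0 0 0; 0.0003 -0.0075 0 0 0 0"
}}

```text
time: 13.47
eef_pos: [483.8, -68.2, 104.8]
orientation: [2.48, -1.92, -0.011]
wrist_force: [-5.0, -1.3, 4.2]
grip_width: 0.178
```

```bash
python3 -c "
from h import *
st();p=camera('wrist');st()
y,t,pl=stand(p);t=t[t[:,2]>158];d=t[:,:2]-O;print('tab',len(t),(d@UX).max())
"
```

```text
t 13.47 stand x -80.48 y 0.35 z 104.8  Fx -5.17 Fy -0.02 Fz 4.17 w 15.70
t 13.52 stand x -80.49 y 0.34 z 104.8  Fx -5.13 Fy 0.22 Fz 4.87 w 15.73
tab 1049 -67.83016291581305
```

>>> {"api": "play_rows", "payload": {
  "rows": "0 0 0 0 0 0; 0 0 0 0 0 0; 0 0 0 0 0 0; 0 0 0 0 0 0; 0 0 -0.02 0 0 0; 0 0 -0.05 0 0 0; 0 0 -0.085 0 0 0; 0 0 -0.12 0 0 0; 0 0 -0.147 0 0 0; 0 0 -0.147 0 0 0",
  "jaw": 0
}}

```text
time: 14.35
eef_pos: [488.4, -69.3, 258.4]
orientation: [2.483, -1.922, 0.005]
wrist_force: [-0.2, -0.4, 0.7]
grip_width: 0.502
```

```bash
python3 -c "
from h import *
st();p=camera('wrist');st()
y,t,pl=stand(p);t=t[t[:,2]>158];d=t[:,:2]-O;print('tab',len(t),(d@UX).max())
yt=y[y[:,2]>241];d=yt[:,:2]-O;print('h',len(yt),(d@UX).mean(),(d@UY).mean())
go(np.r_[O-1.5*UX-.6*UY,[190]],YAW)
"
```

```text
t 14.35 stand x -76.26 y -1.90 z 258.4  Fx -0.32 Fy -0.34 Fz 0.74 w 44.15
t 14.40 stand x -77.38 y -1.20 z 255.2  Fx -0.45 Fy -0.67 Fz -0.81 w 43.93
tab 346 -68.06416260213547
h 1117 -0.26006780806961294 0.2884723349530665
t 14.4 shift [-0.0007 -0.076   0.0651] turn [ 0.0024 -0.0014  0.0001] F [-0.27 -0.76 -0.81] w 43.93
```

>>> {"api": "play_rows", "payload": {
  "rows": "0 -0.02 -0.025 0 0 0; 0 -0.05 -0.025 0 0 0; 0 -0.074 -0.022 0 0 0; 0 -0.076 0 0.002 -0.001 0; 0 -0.076 0.02 0.002 -0.001 0; 0 -0.076 0.045 0.002 -0.001 0; 0 -0.076 0.065 0.002 -0.001 0; 0 -0.076 0.065 0.002 -0.001 0; 0 -0.076 0.065 0.002 -0.001 0; 0 -0.076 0.065 0.002 -0.001 0"
}}

```text
time: 15.23
eef_pos: [560.9, -50.1, 190.6]
orientation: [2.484, -1.923, 0.001]
wrist_force: [-0.4, -0.8, -0.9]
grip_width: 0.499
```

```bash
python3 -c "
from h import *
st();p=camera('scene');st()"
```

```text
t 15.23 stand x -1.25 y -1.40 z 190.6  Fx -0.58 Fy -0.72 Fz -0.88 w 43.92
t 15.28 stand x -0.84 y -1.69 z 191.3  Fx 0.07 Fy -0.51 Fz 0.43 w 44.11
```

>>> {"api": "play_rows", "payload": {
  "rows": "-0.004 0 0 0 0 0; -0.008 0 0 0 0 0; -0.0095 0 0 0 0 0; -0.0095 0 0 0 0 0; -0.0095 0 0 0 0 0"
}}

```text
time: 15.7
eef_pos: [559.1, -40.8, 191.7]
orientation: [-2.484, 1.922, -0.004]
wrist_force: [-1.4, -0.9, -0.3]
grip_width: 0.503
```

```bash
python3 -c "
from h import *
st();p=camera('scene');st()"
```

```text
t 15.70 stand x -0.69 y 8.02 z 191.7  Fx -1.54 Fy -0.52 Fz -0.25 w 44.29
t 15.75 stand x -0.74 y 7.92 z 191.6  Fx 0.19 Fy 0.17 Fz 0.40 w 43.67
```

>>> {"api": "play_rows", "payload": {
  "rows": "-0.001 0 0 0 0 0; -0.0015 0 0 0 0 0; -0.0015 0 0 0 0 0; -0.0015 0 0 0 0 0"
}}

```text
time: 16.08
eef_pos: [558.8, -39.7, 191.6]
orientation: [-2.484, 1.923, -0.004]
wrist_force: [0.1, -1.8, 0.7]
grip_width: 0.501
```

```bash
python3 -c "
from h import *
st();p=camera('scene');st()"
```

```text
t 16.08 stand x -0.75 y 9.16 z 191.6  Fx -0.32 Fy -1.75 Fz 0.74 w 44.04
t 16.13 stand x -0.75 y 9.18 z 191.6  Fx 0.01 Fy -1.60 Fz -0.77 w 43.80
```

>>> {"api": "play_rows", "payload": {
  "rows": "-0.0008 0 0 0 0 0; -0.0015 0 0 0 0 0; -0.0015 0 0 0 0 0; -0.0015 0 0 0 0 0; -0.0015 0 0 0 0 0"
}}

```text
time: 16.55
eef_pos: [558.5, -38.6, 191.6]
orientation: [2.484, -1.923, 0.005]
wrist_force: [1.5, -3.8, -0.9]
grip_width: 0.499
```

```bash
python3 -c "
from h import *
st();p=camera('scene');st()"
```

```text
t 16.55 stand x -0.73 y 10.27 z 191.6  Fx 0.47 Fy -4.06 Fz -0.85 w 43.88
t 16.60 stand x -0.72 y 10.33 z 191.6  Fx 0.34 Fy -5.18 Fz -0.43 w 44.43
```

>>> {"api": "play_rows", "payload": {
  "rows": "0 0 0 0 0 0; 0 0 0 0 0 0; 0 0 0 0 0 0; 0.006 0 0 0 0 0; 0.012 0 0 0 0 0; 0.017 0 0 0 0 0; 0.019 0 0 0 0 0; 0.0195 0 0 0 0 0; 0.0195 0 0 0 0 0; 0.0195 0 0 0 0 0"
}}

```text
time: 17.43
eef_pos: [563.3, -57.3, 191.6]
orientation: [2.484, -1.923, 0.004]
wrist_force: [0.8, 0.3, 0.9]
grip_width: 0.498
```

```bash
python3 -c "
from h import *
st();p=camera('scene');st()"
```

```text
t 17.43 stand x -0.77 y -9.04 z 191.6  Fx 0.80 Fy 0.07 Fz 0.86 w 43.85
t 17.48 stand x -0.74 y -8.99 z 191.6  Fx -0.20 Fy 0.39 Fz -0.39 w 44.16
```

>>> {"api": "play_rows", "payload": {
  "rows": "0.001 0 0 0 0 0; 0.0015 0 0 0 0 0; 0.0015 0 0 0 0 0; 0.0015 0 0 0 0 0"
}}

```text
time: 17.82
eef_pos: [563.6, -58.6, 191.7]
orientation: [-2.484, 1.923, -0.004]
wrist_force: [1.0, 0.3, -0.4]
grip_width: 0.504
```

```bash
python3 -c "
from h import *
st();p=camera('scene');st()"
```

```text
t 17.82 stand x -0.76 y -10.34 z 191.7  Fx 1.04 Fy 0.04 Fz -0.38 w 44.34
t 17.87 stand x -0.74 y -10.31 z 191.7  Fx -0.47 Fy 0.81 Fz 0.61 w 43.95
```

>>> {"api": "play_rows", "payload": {
  "rows": "0.001 0 0 0 0 0; 0.0015 0 0 0 0 0; 0.0015 0 0 0 0 0; 0.0015 0 0 0 0 0"
}}

```text
time: 18.2
eef_pos: [563.9, -59.6, 191.7]
orientation: [-2.484, 1.923, -0.003]
wrist_force: [-1.3, 3.4, 1.6]
grip_width: 0.502
```

```bash
python3 -c "
from h import *
st();p=camera('scene');st()"
```

```text
t 18.20 stand x -0.74 y -11.41 z 191.7  Fx -0.41 Fy 3.63 Fz 1.61 w 44.17
t 18.25 stand x -0.77 y -11.42 z 191.6  Fx -0.78 Fy 4.12 Fz 1.99 w 43.95
```

>>> {"api": "play_rows", "payload": {
  "rows": "0.0003 0 0 0 0 0; 0.0003 0 0 0 0 0; 0.0003 0 0 0 0 0; 0.0003 0 0 0 0 0; -0.003 0 0 0 0 0; -0.006 0 0 0 0 0; -0.009 0 0 0 0 0; -0.0106 0 0 0 0 0; -0.0106 0 0 0 0 0; -0.0106 0 0 0 0 0"
}}

```text
time: 19.08
eef_pos: [561.3, -49.4, 191.7]
orientation: [-2.484, 1.922, -0.004]
wrist_force: [-0.1, -0.0, 1.1]
grip_width: 0.502
```

>>> {"api": "play_rows", "payload": {
  "rows": "0 0 -0.01 0 0 0; 0 0 -0.03 0 0 0; 0 0 -0.06 0 0 0; 0 0 -0.09 0 0 0; 0 0.02 -0.11 0 0 0; 0 0.05 -0.12 0 0 0; 0 0.06 -0.12 0 0 0; 0 0.06 -0.12 0 0 0; 0 0.06 -0.12 0 0 0; 0 0.06 -0.12 0 0 0"
}}

```text
time: 19.92
eef_pos: [503.3, -64.2, 310.8]
orientation: [-2.484, 1.923, -0.002]
wrist_force: [0.2, 0.0, 0.1]
grip_width: 0.503
```

```bash
python3 -c "
from h import *
st();p=camera('wrist');st()
y,t,pl=stand(p);t=t[t[:,2]>158];d=t[:,:2]-O;print('tab',len(t),(d@UX).max())
yt=y[y[:,2]>241];d=yt[:,:2]-O;print('h',len(yt),(d@UX).mean(),(d@UY).mean())
save(p['color'],'end.png')
"
```

```text
t 19.92 stand x -60.60 y -0.65 z 310.8  Fx 0.16 Fy -0.03 Fz 0.13 w 44.24
t 19.97 stand x -60.56 y -0.58 z 310.6  Fx 0.88 Fy -0.56 Fz -0.14 w 43.99
tab 243 -68.2841258882436
h 667 -0.04963802789712008 0.7482042751517781
```

View pics/end.png

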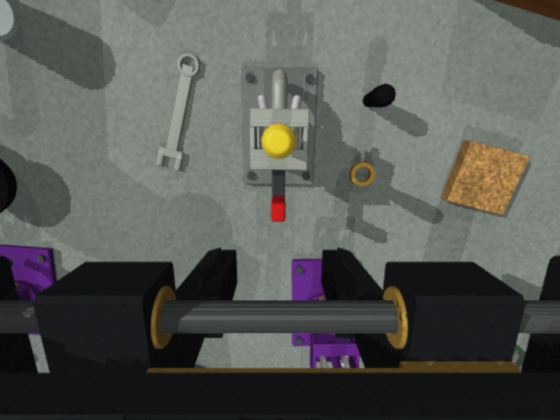

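The final view shows the handle upright at (278,140), the tab pushed in at (278,208), the bystanders undisturbed and the gripper clear.

```bash
python3 -c "
from h import *
print(ticket.hand_in()); st()"
```

```text
the job is handed in; nothing more can be done
None
the job is handed in; nothing more can be done
```

The wedge is set and the job is handed in at about 20 s; it reported no verdict.

- **Feeling the play:** I rocked the loose handle on the grey stand against its left and then its right stop, with about 4.5 N each way. The free wobble came out at about ±18 mm at the top.
- **Setting the wedge:** I slid it in about 33 mm. The wrist camera showed the tab edge move from x −100.8 to −68 mm.
- **Proof presses:** I pressed left with about 4.6 N, then right with about 4 N, holding each for more than 0.2 s. The contact readings put the free play at about ±1.6 mm, and the top at about 3 mm under load on each side.
- **End state:** The handle stands upright within about 1 mm by camera. The gripper is open and well clear, the wrist force is near zero, and the bystanders look undisturbed.

- **Z offset:** The true fingertips sit about 30 mm higher than the reported TCP height. My first grasp therefore closed above the tab without touching it, and I corrected for the offset from then on.
- **Play estimates:** They depend on that correction and on force readings with about ±0.7 N of noise. The contact points were about 0.7 mm off the camera's centre line.

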